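# Hang the slotted salami strap on the display stud

### The arm

A 6-joint arm with a two-finger parallel gripper is mounted at the origin on the work surface. World frame = base frame: x ahead of the robot, y to its left, z up, the work surface at z = 0. Lengths are in mm, angles in rad, forces in N, time in s.
With the tool pointing down it reaches from about 300 to 775 mm from the base axis. Payload 14.6 kg.
Tool frame: the origin (TCP) lies between the finger pads; the fingertips stand 22 mm ahead of it and the grasp point (between the pads) lies 3 mm ahead of it (finger_overhang is the distance from the TCP to the fingertips, in mm); z points along the fingers, y is the direction in which the jaws open and shut (so a half turn about z gives the same grasp; the last joint's range is limited). The gripper opens to 94 mm and grips with 3 to 60 N. Pads are 16 mm wide; open, the fingers measure 119 mm over their backs; the gripper's body (75 mm by 177 mm) begins 78 mm behind the grasp point.
Start: joints at [1.277, 0.3, 1.521, -0, 1.321, -0.067], TCP at [123.671, 535.906, 227.446] pointing down, gripper open.
Joint ranges: [-3.03, 3.03], [-0.79, 2.21], [0.23, 2.52], [-1.04, 4.18], [0, 3.07], [-2.55, 2.55]. Speed limits (rad/s): [2.22, 2.22, 2.57, 3.14, 3.14, 3.14].

### API

Orientations are given as [roll, pitch, yaw] about the fixed x, y, z axes, in that order (R = Rz(yaw) Ry(pitch) Rx(roll)).
In Python, from cell import * gives the robot as it stands.
- The arm moves only by the tool jog_arm, never from a script. Its argument "increments" is a list of rows, each a list of 7 numbers: the shift along the tool's x, y, z in cm, then the turn, a rotation vector about the tool's x, y, z in degrees, then the finger opening in cm, from 0 to 9.4. In form: [[x, y, z, wx, wy, wz, grip], ...]. A call has 1 to 20 rows; each row shifts and turns the commanded pose from where the row before left it, along the tool's axes as they then stand; what a row does not reach is not made up. A row lasts 1/8 s, in which the tool goes at most 62.5 mm and 10.7 degrees, less where a joint would pass 70% of its speed; a pose out of reach is approached as far as the arm can. A call is refused whole if a number of a shift passes 6.25 or a number of a turn 10.7, either way. A call with a gripper value outside its range is refused whole. The fingers move at their own pace and stop on an object; "squeeze" is the grip in N (left out, the last holds). Time passes only in rows, so rows that do not move let the fingers close. It gives the time, the measured TCP pose, the force and the opening at its end, in the units of the state.
- read_state(): the state, without advancing time (a new reading comes with each control period).
- camera(name): name is "scene" or "top"; returns a dict with "image" (420x560x3 uint8, red, green, blue), "K" (3x3 intrinsics, pixels), "rvec" (rotation vector, rad) and "tvec" (3), from world to camera coordinates, as OpenCV has them. Camera axes: x right, y down, z forward; pixel columns grow to the right and rows downward; lengths in mm; the calibration is good to about 2 mm. A picture is of the moment at which its call begins. There is no depth.
- sign_off(): hands the job in, once; it reports no verdict.
Trained networks look in a picture, given as the dict that the camera call returned (one of the last four; its "shot" number tells which), for a name from the list of things; names that differ only in an ending like _2 or _b are one class to them, and where a whole thing is asked for, a point or a joint stands for the part that bears it (a point fixed in the world has none). Each returns a list of dicts, best first, with "conf" (0 to 1); they miss things now and then, are a little off and sometimes report something else, mostly with a low value. They report only what shows in the picture. A call takes as long as a camera call. They do not tell look-alikes from the thing itself.
- recognise(picture, name): "centre" ([x, y, z] in mm, in the coordinates of the camera as it stood for that picture, good to about 4 mm: the middle of the surface that is visible of it).
- regions_of(picture, name): "mask" (420x560 bool, what is visible of it).
The state is a dict: "clock": time; "joints": joint angles; "qd": joint speeds; "effort": joint torques, N m; "eef_pos": TCP position; "eef_rot": TCP orientation; "wrist_force": force on the tool from outside, world axes, zero at the start; "moment": the same for the moment, N m; "finger_gap": finger opening in mm.
Only numpy, scipy, OpenCV 4.12 (cv2) and the standard library are available. Lean on these libraries where they do the work, as an engineer would, in place of code of your own. Each camera call takes 0.05 s, during which the arm holds its last target.

### The job

Hang the half salami whose steel strap has a slot open at the side on the steel stud of the wooden stand: lift it by the tab at the top of the strap, slide the slot sideways over the stud's neck up to its closed end, and gently lower it until the stud sits in the notch and carries its weight; only then let go, so that it hangs still and upright. The stud may be clamped somewhat higher or lower than its mark, so feel for it and never press hard on it. Leave the other salami and all other goods where they are.

Things in the scene. Friction and masses are not known exactly. Their poses are not given: they have to be found in the camera images.
- hanger_tab (a point): Centre of the steel grip tab on top of the salami to be hung, 178 mm above its underside. x across the strap plate, y along it towards the slot's open side, z up. Tab 10 mm thick (x), 34 mm wide (y), from 38 mm below this point to 28 mm above. Pinch it across x from above, at about this height. The plate below it is 6 mm thick and lies in the y-z plane.
- hanger_seat (a point): Same axes. Middle of the top of the notch, 50 mm under hanger_tab: when hung, the stud's neck bears here from below. The notch is 13 mm wide (y -6.5 to +6.5 mm), 9 mm deep and opens downward into the slot's closed end.
- hanger_slot (a point): Same axes. Point on the slot's centre line, 36 mm to +y of hanger_seat and 16 mm lower. Slot 14 mm high (7 mm either side of this point's height), open at +y, closed at 42.5 mm to -y from here. Upper jaw (slot's roof) reaches 9 mm to +y beyond this point; lower jaw ends 14 mm to -y of it, so here only the roof covers a pin. Plate's back edge 62 mm to -y.
- mark (a point): Point on the stand, 200 mm up, nominally the middle of the stud's neck. x along the stud, away from the post; y sideways; z up. Stud: level 10 mm steel pin along x, neck x -8 to +8 mm between collar and head, each 24 mm across (too big for the slot: enter along y). It is clamped firmly 13 mm below to 13 mm above this mark, height not measured; its x and y are true.
- holed_hanger: the other half salami on the counter, same 62 mm log and 206 mm height, but its strap is a plain plate with a small closed round hole and no slot; not to be moved; origin at the centre of its underside
- jar_a: preserve jar, 60 mm across, 80 mm high; bystander, origin at centre of underside
- jar_b: larger preserve jar, 66 mm across, 95 mm high; bystander, origin at centre of underside
- bacon: slab of bacon 130 x 85 x 42 mm, long side along its x; bystander, origin at centre of underside
- tin: tin, 68 mm across, 70 mm high; bystander, origin at centre of underside
- bowl: white bowl, 110 mm across, 45 mm high; bystander, origin at centre of underside
- cup: terracotta cup, 72 mm across, 80 mm high; bystander, origin at centre of underside
- hanger: The half salami to be hung: dark red-brown upright log, 62 mm across, 80 mm high, on its flat cut end, about 0.33 kg (0.26 to 0.41), with a steel strap plate rising from it to 206 mm; the plate has a slot open at one side. Origin at centre of underside, axes as hanger_tab.
- stand: Wooden stand fixed to the counter, with the steel stud. Origin at centre of underside of its base (150 x 130 x 20 mm); mark lies 30 mm along x and 200 mm up, same axes. Post 36 mm (x) by 45 mm (y), its face 62 mm behind the mark, its top 18 mm above the mark.
Things that resemble listed ones, but are neither listed nor needed, are in the scene too. Of the things that look like the stand, the largest one is meant. Leave any turquoise look-alike of the hanger alone.

How it is judged:
By the outcome, as a careful person would: the job done as asked, in the order asked, and still so for the second after the job is handed in, with the robot touching nothing.
It also fails if it takes over 54 s, if anything falls off the work surface, if the arm or the gripper's body presses on something with over 40 N, if the wrist force passes 120 N, or if a joint passes its speed limit or range.

## Working session

There is one attempt and no reset: what is moved stays moved. The work goes in short steps, Python scripts to look and compute and a tool call to move; the robot and the scene stay as the last step left them, time stands still between calls to the robot, and variables do not carry over. Pictures are saved under pics/ and viewed, and the job is handed in when it is done.

Besides the shell and the picture viewer there is one more tool, called after "Call:" in YAML: its name, and indented under it one key for each argument. jog_arm: Moves the arm, as the interface text tells. Its arguments: {"type":"object","properties":{"increments":{"type":"array"},"squeeze":{"type":"number"}},"required":["increments"]}

```bash
mkdir -p pics; ls
cat > h.py <<'E'
from cell import *
import numpy as np, cv2
from scipy.spatial.transform import Rotation as R
def save(d,n,crop=None,s=1):
    im=d["image"][:,:,::-1]
    if crop: a,b,c,e=crop; im=im[b:e,a:c]
    cv2.imwrite("pics/"+n,cv2.resize(im,None,fx=s,fy=s,interpolation=cv2.INTER_CUBIC))
def towld(d,p):
    Rm=cv2.Rodrigues(np.array(d["rvec"],float))[0]
    return Rm.T@(np.array(p,float)-np.array(d["tvec"],float).ravel())
def proj(d,P):
    return cv2.projectPoints(np.array(P,float).reshape(-1,3),np.array(d["rvec"],float),np.array(d["tvec"],float),np.array(d["K"],float),None)[0].reshape(-1,2)
def ray_z(d,uv,z):
    Rm=cv2.Rodrigues(np.array(d["rvec"],float))[0];t=np.array(d["tvec"],float).ravel()
    c=-Rm.T@t; v=Rm.T@np.linalg.inv(d["K"])@np.array([uv[0],uv[1],1.])
    return c+v*(z-c[2])/v[2]
E
python3 - <<'E'
from h import *
np.set_printoptions(precision=1,suppress=True)
s=read_state();print(s)
for n in("scene","top"):
    d=camera(n);save(d,n+"0.png")
    Rm=cv2.Rodrigues(np.array(d["rvec"],float))[0];print(n,"cam at",towld(d,[0,0,0]))
    for k in("hanger","hanger_tab","hanger_seat","hanger_slot","stand","mark","holed_hanger"):
        try:
            for r in recognise(d,k):
                w=towld(d,r["centre"]);print(k,round(r["conf"],2),w,proj(d,w)[0])
        except Exception as e: print(k,e)
E
```

```text
pics
{'clock': 0.0, 'joints': array([ 1.3,  0.3,  1.5,  0. ,  1.3, -0.1]), 'qd': array([ 0.,  0., -0., -0., -0., -0.]), 'effort': array([ -0. , -53.2, -35.3,   0.1,   0. ,  -0. ]), 'eef_pos': array([123.6, 535.7, 226.9]), 'eef_rot': array([-3.1, -0. ,  2.9]), 'wrist_force': array([-0.9,  0.5,  0.1]), 'moment': array([ 0., -0.,  0.]), 'finger_gap': 93.73542009203355}
scene cam at [1119.9 -607.3  813.9]
hanger 0.77 [469.5 -90.5  85.7] [221.4 238.3]
hanger 0.67 [ 345.9 -111.1   65.2] [180.9 227.3]
hanger 0.67 [556.5 196.3  21.7] [326.  214.2]
hanger_tab 0.75 [464.4 -88.6  85.9] [220.5 236.8]
hanger_tab 0.74 [ 340.7 -105.8   67.5] [181.1 224.6]
hanger_seat 0.89 [465.4 -88.5  88. ] [220.7 236.3]
hanger_seat 0.87 [ 345.8 -112.    67.9] [180.4 226.6]
hanger_seat 0.48 [ 371.2 -263.4   28.1] [138.4 278.2]
hanger_slot 0.81 [ 342.7 -108.2   70.3] [180.6 224.6]
hanger_slot 0.58 [463.9 -91.3  91.8] [219.2 235.4]
stand 0.86 [332.4 269.8  18.9] [280.1 172.8]
stand 0.58 [444.7 425.6  23.6] [341.8 162.2]
mark 0.85 [555.2 197.2  22.3] [325.8 213.7]
mark 0.83 [331.9 269.9  13.9] [280.1 174.1]
mark 0.76
[... 288 characters left out ...]
8 -270.8   15.2] [382.2 264.5]
hanger_tab 0.97 [332.  -93.1  74.5] [326.3 284.1]
hanger_tab 0.74 [452.1 -80.2  73.8] [320.1 242.6]
hanger_seat 0.96 [330.4 -95.1  75.2] [327.1 284.7]
hanger_seat 0.57 [454.5 -78.4  73.3] [319.5 241.8]
hanger_slot 0.64 [328.9 -96.   75.5] [327.4 285.2]
hanger_slot 0.57 [455.1 -74.8  77.4] [318.3 241.6]
stand 0.82 [573.4 211.5  14.8] [222.6 207.4]
stand 0.72 [348.7 280.3  12.7] [200.8 281.4]
stand 0.56 [444.8 422.1  13.8] [154.3 250.9]
mark 0.64 [572.7 209.3  17.5] [223.2 207.5]
mark 0.64 [352.6 274.2  17.7] [202.5 280.1]
mark 0.58 [445.9 423.1  17.2] [153.7 250.5]
mark 0.43 [452.5 -78.   75.2] [319.4 242.5]
holed_hanger 0.69 [ 634.4 -156.4   72.9] [343.2 180.8]
```

View pics/scene0.png

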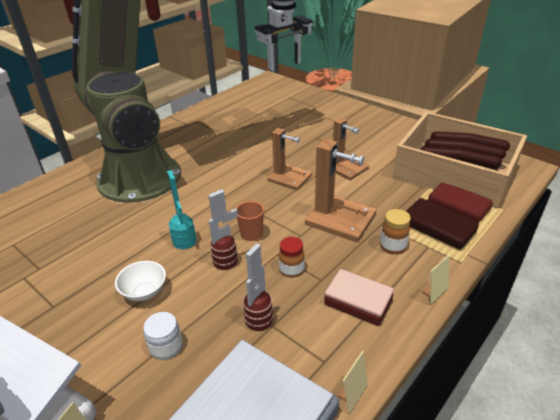

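View pics/top0.png

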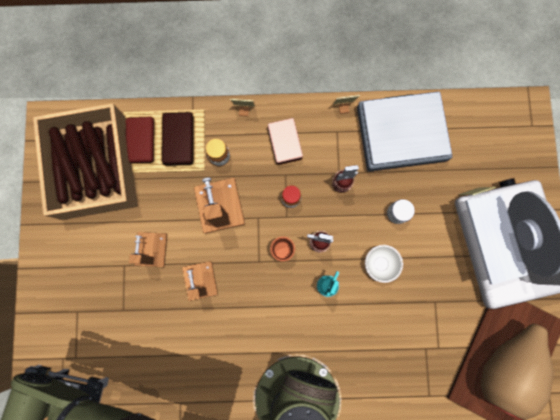

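Run:
```python
from h import *
d=camera("scene");save(d,"s1.png",(120,130,280,360),2.6);save(d,"s2.png",(240,90,400,240),4)
d=camera("top");save(d,"t1.png",(270,150,410,330),3.2);save(d,"t2.png",(120,170,270,310),4)
```

```text
(no output)
```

View pics/s1.png

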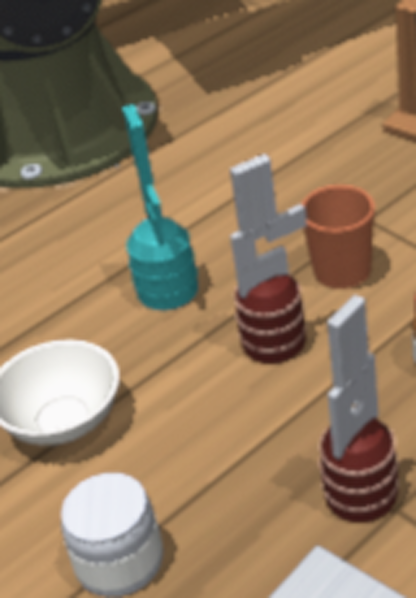

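View pics/s2.png

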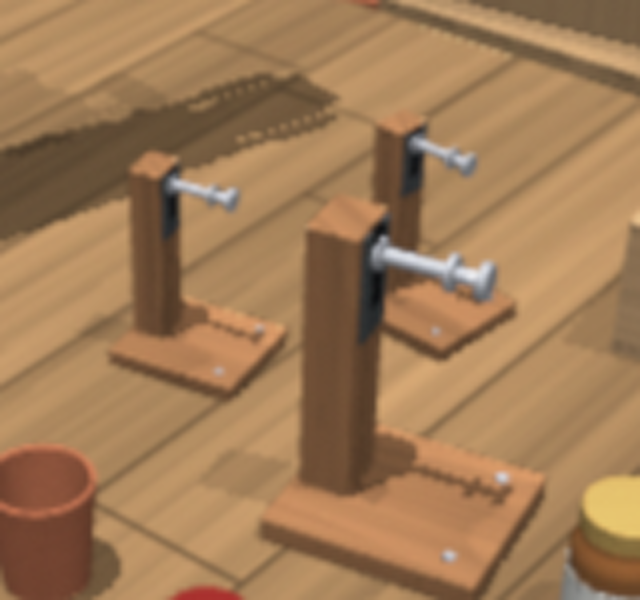

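View pics/t1.png

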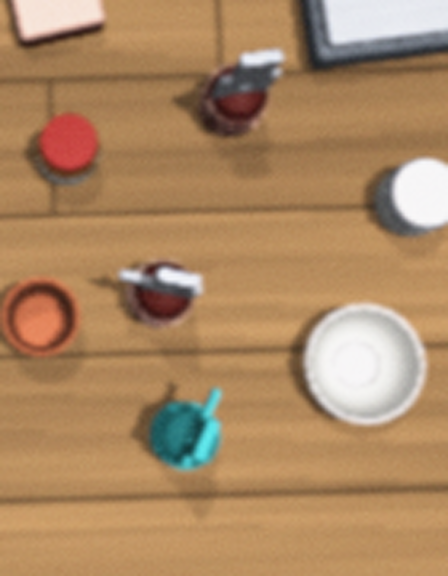

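View pics/t2.png

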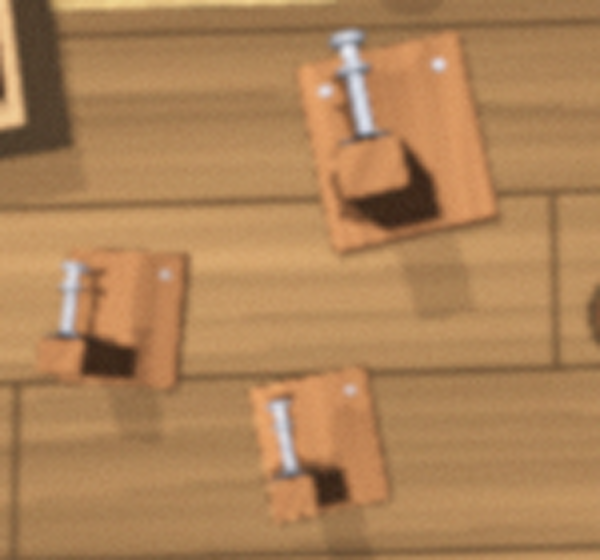

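Candidates: slotted red-brown log at scene (222,240) / top (319,241) is the one to hang. The holed one is at scene (257,295) / top (343,181), and the turquoise one is at scene (181,227) / top (327,285); both stay put. The stands are at scene (340,190) (largest, meant), (288,160) and (347,148). In the close crop, the slot opens towards +y (world). Next I'll fit the poses with a model in both cameras.

```bash
cat > fit.py <<'E'
from h import *
from scipy.optimize import minimize
def box(x0,x1,y0,y1,z0,z1): return np.array([[x,y,z] for x in(x0,x1) for y in(y0,y1) for z in(z0,z1)],float)
def cyl(r,z0,z1,ax=2,c=(0,0)):
    a=np.linspace(0,2*np.pi,24,endpoint=False);P=[]
    for z in(z0,z1): P.append(np.c_[c[0]+r*np.cos(a),c[1]+r*np.sin(a),0*a+z])
    P=np.vstack(P); return P if ax==2 else P[:,[2,0,1]]
HANG=[cyl(31,0,80),box(-3,3,-26,22,78,105),box(-3,3,-26,-6.5,100,140),box(-3,3,-26,-6.5,105,128),box(-3,3,6.5,45,119,130),box(-3,3,-26,22,128,140),box(-5,5,-17,17,140,206)]
def stand(dz): return [box(-75,75,-65,65,0,20),box(-68,-32,-22.5,22.5,20,218),cyl(5,-32,40,0,(0,200+dz)),cyl(12,38,46,0,(0,200+dz)),cyl(12,22,24,0,(0,200+dz))]
def rend(d,parts,x,y,yaw,S=4):
    c,s=np.cos(yaw),np.sin(yaw);Rz=np.array([[c,-s,0],[s,c,0],[0,0,1]])
    m=np.zeros((420*1,560*1),np.float32); big=np.zeros((420*S,560*S),np.uint8)
    for P in parts:
        u=proj(d,P@Rz.T+[x,y,0]); u=(u+.5)*S
        cv2.fillConvexPoly(big,cv2.convexHull(u.astype(np.float32)).round().astype(np.int32),1)
    return cv2.resize(big.astype(np.float32),(560,420),interpolation=cv2.INTER_AREA)
E
python3 - <<'E'
from fit import *
import pickle
D={}
for n in("scene","top"):
    d=camera(n);D[n]=d
    for k in("hanger","stand"):
        rs=regions_of(d,k)
        for i,r in enumerate(rs):
            m=r["mask"];ys,xs=np.nonzero(m);print(n,k,i,round(r["conf"],2),m.sum(),xs.min(),xs.max(),ys.min(),ys.max())
            D[n,k,i]=m
pickle.dump(D,open("D.pkl","wb"))
E
```

```text
scene hanger 0 0.73 1615 208 236 189 269
scene hanger 1 0.68 969 236 263 200 241
scene hanger 2 0.58 1084 167 195 171 248
scene stand 0 0.9 1192 267 309 128 188
scene stand 1 0.78 861 333 368 118 179
scene stand 2 0.67 3429 305 376 138 241
top hanger 0 0.83 424 308 333 231 252
top hanger 1 0.82 407 317 338 272 296
top stand 0 0.85 1057 129 166 232 266
top stand 1 0.63 961 184 216 262 299
top stand 2 0.55 2120 195 245 177 232
```

Run:
```python
from fit import *
import pickle
D=pickle.load(open("D.pkl","rb"))
def run(parts,ms,p0,steps):
    def f(p):
        e=0
        for n,m in ms.items():
            r=rend(D[n],parts(p),*p[:3]); e+=np.abs(r-m).sum()/m.sum()
        return e
    sim=np.array([p0]+[np.array(p0)+np.eye(len(p0))[i]*steps[i] for i in range(len(p0))])
    return minimize(f,p0,method="Nelder-Mead",options=dict(initial_simplex=sim,xatol=.02,fatol=1e-4,maxiter=400))
H={"scene":D["scene","hanger",0],"top":D["top","hanger",0]}
S={"scene":D["scene","stand",2],"top":D["top","stand",2]}
for ms in(H,{"scene":H["scene"]},{"top":H["top"]}):
  for y0 in(-.2,.15,.4):
    r=run(lambda p:HANG,ms,[455,-78,y0],[10,10,.15]);print("H",list(ms),r.x.round(3),r.fun)
best=None
for ms in(S,{"scene":S["scene"]},{"top":S["top"]}):
  for y0 in(.1,.3):
    r=run(lambda p:stand(p[3]),ms,[555,205,y0,0],[12,12,.1,6]);print("S",list(ms),r.x.round(3),r.fun)
```

```text
H ['scene', 'top'] [ 4.57923e+02 -8.19510e+01 -2.14000e-01] 0.2099368756936737
H ['scene', 'top'] [ 4.5823e+02 -8.1932e+01 -2.3600e-01] 0.21283369355686665
H ['scene', 'top'] [ 4.57783e+02 -8.20510e+01 -2.49000e-01] 0.21355858256907528
H ['scene'] [ 4.56923e+02 -8.05260e+01 -2.04000e-01] 0.10069659442724459
H ['scene'] [ 4.57028e+02 -8.03830e+01 -1.99000e-01] 0.10239938080495356
H ['scene'] [ 4.57095e+02 -8.04430e+01 -1.99000e-01] 0.10193498452012384
H ['top'] [ 4.57053e+02 -8.29630e+01 -2.72000e-01] 0.08431603773584906
H ['top'] [ 4.56849e+02 -8.33910e+01  2.09000e-01] 0.1086379716981132
H ['top'] [ 4.57638e+02 -8.25450e+01  2.99000e-01] 0.11379716981132075
S ['scene', 'top'] [ 5.81728e+02  2.24624e+02  1.90000e-01 -5.94000e-01] 0.1120888461072869
S ['scene', 'top'] [ 5.82289e+02  2.24516e+02  1.97000e-01 -1.40700e+00] 0.112424633536374
S ['scene'] [ 5.80991e+02  2.28107e+02  2.03000e-01 -2.94500e+00] 0.05147273257509478
S ['scene'] [ 5.80001e+02  2.27764e+02  1.94000e-01 -2.48300e+00] 0.05218358121901429
S ['top'] [ 5.81984e+02  2.22740e+02  2.08000e-01 -6.08000e+00] 0.03207547169811321
S ['top'] [ 5.81986e+02  2.22751e+02  2.07000e-01 -2.00500e+00] 0.03331367924528302
```

```bash
cat > ov.py <<'E'
from fit import *
def ov(d,items,name,crop,s):
    a,b,c,e=crop; im=cv2.resize(np.ascontiguousarray(d["image"][b:e,a:c,::-1]),None,fx=s,fy=s,interpolation=cv2.INTER_CUBIC)
    for parts,x,y,yaw,col in items:
        cc,ss=np.cos(yaw),np.sin(yaw);Rz=np.array([[cc,-ss,0],[ss,cc,0],[0,0,1]])
        for P in parts:
            u=cv2.convexHull(((proj(d,P@Rz.T+[x,y,0])-[a,b]+.5)*s).astype(np.float32)).round().astype(np.int32)
            cv2.polylines(im,[u],True,col,1)
    cv2.imwrite("pics/"+name,im); return im
E
python3 - <<'E'
from ov import *
import pickle
D=pickle.load(open("D.pkl","rb"))
I=[(HANG,457.7,-82,-.22,(0,255,0)),(stand(-1),581.5,225.0,.2,(0,255,255))]
A=ov(D["scene"],I,"x.png",(190,170,270,280),5.4);B=ov(D["top"],I,"x.png",(295,220,345,262),8)
cv2.imwrite("pics/o1.png",np.hstack([cv2.resize(A,(432,594)),cv2.resize(B,(360,302)) if 0 else cv2.copyMakeBorder(cv2.resize(B,(360,302)),0,292,0,0,0)]))
A=ov(D["scene"],I,"x.png",(300,130,385,245),5.1);B=ov(D["top"],I,"x.png",(190,170,250,236),5)
cv2.imwrite("pics/o2.png",np.hstack([A,cv2.copyMakeBorder(B,0,A.shape[0]-B.shape[0],0,0,0)]))
E
```

```text
(no output)
```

View pics/o1.png

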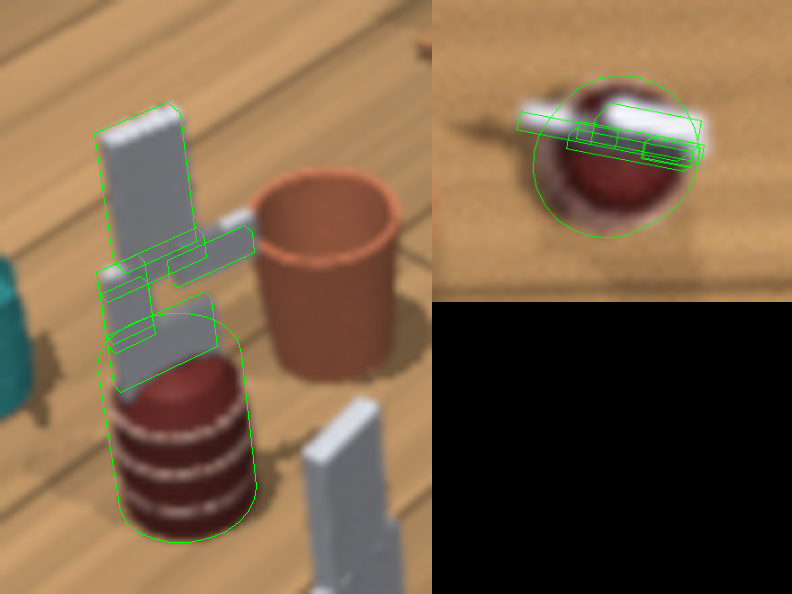

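View pics/o2.png

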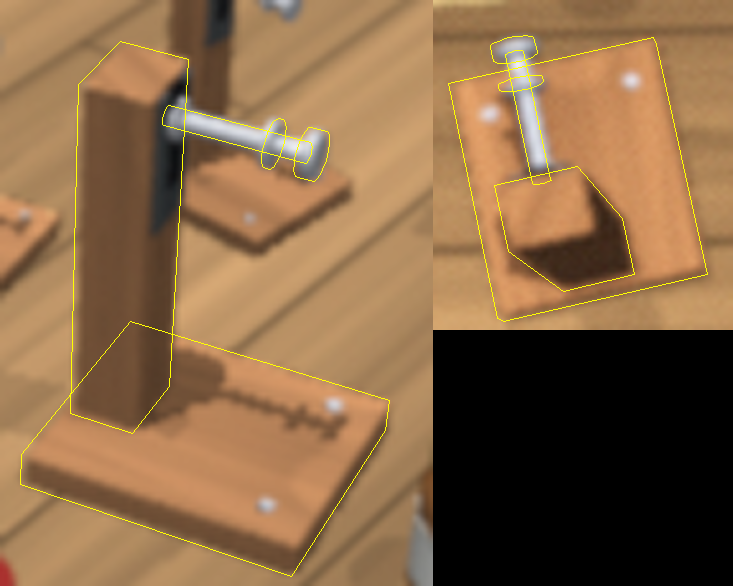

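```bash
sed -i 's/cyl(31,0,80)/cyl(31,2,64),cyl(29,0,70),cyl(22,0,80)/; s/45,119,130/45,119,138/' fit.py
python3 - <<'E'
from fit import *
import pickle
D=pickle.load(open("D.pkl","rb"))
H={"scene":D["scene","hanger",0],"top":D["top","hanger",0]}
for k in(["scene","top"],["scene"],["top"]):
  # colour-based: use mask OR'ed grey/log? plain masks
  for y0 in(-.3,-.15):
    def f(p):
        return sum(np.abs(rend(D[n],HANG,*p)-H[n]).sum()/H[n].sum() for n in k)
    r=minimize(f,[457,-82,y0],method="Nelder-Mead",options=dict(initial_simplex=[[457,-82,y0],[463,-82,y0],[457,-76,y0],[457,-82,y0+.1]],xatol=.02,fatol=1e-4));print(k,r.x.round(3),r.fun)
from ov import *
I=[(HANG,457.5,-82,-.24,(0,255,0))]
B=ov(D["top"],I,"o3.png",(298,222,342,258),16)
m=cv2.resize(H["scene"][170:280,190:270].astype(np.uint8)*255,None,fx=5,fy=5);cv2.imwrite("pics/m.png",m)
E
```

```text
['scene', 'top'] [ 4.58417e+02 -8.27170e+01 -1.95000e-01] 0.16490138880775745
['scene', 'top'] [ 4.57845e+02 -8.19750e+01 -1.98000e-01] 0.16797728401191658
['scene'] [ 4.57394e+02 -8.08170e+01 -2.10000e-01] 0.06137770897832817
['scene'] [ 4.58117e+02 -8.14000e+01 -1.79000e-01] 0.06315789473684211
['top'] [ 4.57891e+02 -8.38860e+01 -2.34000e-01] 0.07134433962264151
['top'] [ 4.5763e+02 -8.3574e+01 -2.5200e-01] 0.07296580188679246
```

View pics/o3.png

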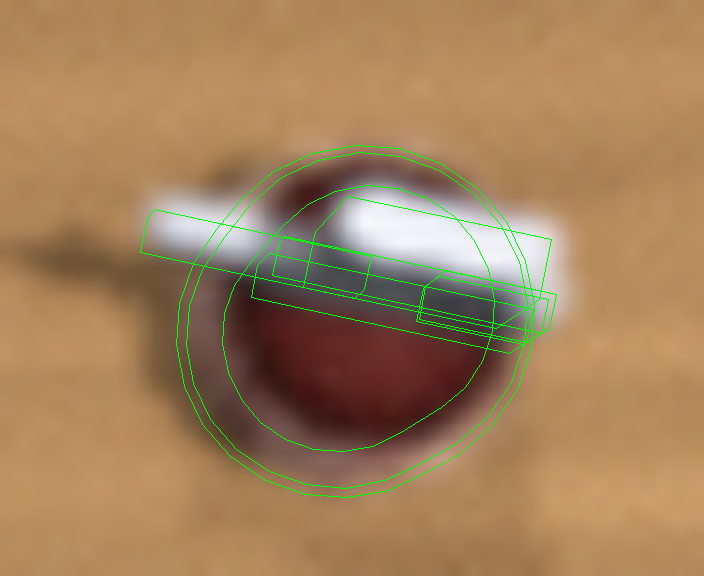

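View pics/m.png

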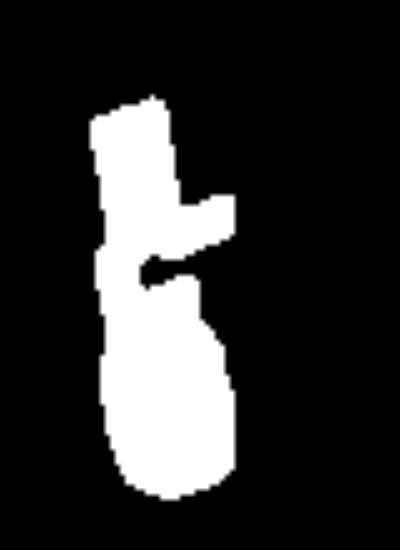

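```bash
cat > plan.py <<'E'
from h import *
def plan(tgt,psi,n,g,P0=None,R0=None,prt=True):
    s=read_state()
    P=np.array(s["eef_pos"]) if P0 is None else np.array(P0,float); Ro=R.from_euler("xyz",s["eef_rot"]) if R0 is None else R0
    Rt=R.from_euler("xyz",[np.pi,0,psi]); rv=(Ro.inv()*Rt).as_rotvec(); rows=[]
    tgt=np.array(tgt,float)
    for i in range(n):
        q=(Ro.inv()*Rt).as_rotvec(degrees=True)/(n-i); d=Ro.inv().apply((tgt-P)/(n-i))/10
        d=d.round(2);q=q.round(1)
        rows.append([*d,*q,g]); P=P+Ro.apply(d*10); Ro=Ro*R.from_rotvec(q,degrees=True)
    if prt: print("["+",".join("["+",".join("%g"%(v+0) for v in r)+"]" for r in rows)+"]",P.round(1))
    return P,Ro
def st():
    s=read_state();print("t",s["clock"],"p",np.round(s["eef_pos"],1),"r",np.round(s["eef_rot"],3),"F",np.round(s["wrist_force"],2),"M",np.round(s["moment"],3),"gap",round(s["finger_gap"],1));return s
E
python3 - <<'E'
from plan import *
s=st();print(s["joints"])
plan([458.5,-82,262],1.37,15,5)
E
```

```text
t 1.2 p [123.7 535.9 227.4] r [-3.142 -0.     2.915] F [-0.41  0.4  -0.1 ] M [-0.058 -0.069  0.025] gap 94.0
[ 1.27738015e+00  2.99926581e-01  1.52098449e+00  3.87302055e-06
  1.32070454e+00 -6.66586851e-02]
[[-3.1,-3.51,-0.23,0,0,5.9,5],[-3.45,-3.17,-0.23,0,0,5.9,5],[-3.75,-2.8,-0.23,0,0,5.9,5],[-4.02,-2.4,-0.23,0,0,5.9,5],[-4.25,-1.98,-0.23,0,0,5.9,5],[-4.43,-1.53,-0.23,0,0,5.9,5],[-4.56,-1.07,-0.23,0,0,5.9,5],[-4.65,-0.59,-0.23,0,0,5.9,5],[-4.68,-0.11,-0.23,0,0,5.9,5],[-4.67,0.37,-0.23,0,0,5.9,5],[-4.61,0.85,-0.23,0,0,5.9,5],[-4.5,1.32,-0.23,0,0,5.9,5],[-4.34,1.77,-0.23,0,0,5.9,5],[-4.13,2.21,-0.23,0,0,5.9,5],[-3.89,2.62,-0.24,0,0,5.9,5]] [458.5 -82.  262. ]
```

Call:
jog_arm:
  increments:
    - [-3.1,-3.5,-0.25,0,0,5.9,5]
    - [-3.45,-3.15,-0.25,0,0,5.9,5]
    - [-3.75,-2.8,-0.25,0,0,5.9,5]
    - [-4.0,-2.4,-0.25,0,0,5.9,5]
    - [-4.25,-2.0,-0.25,0,0,5.9,5]
    - [-4.45,-1.55,-0.25,0,0,5.9,5]
    - [-4.55,-1.05,-0.25,0,0,5.9,5]
    - [-4.65,-0.6,-0.25,0,0,5.9,5]
    - [-4.7,-0.1,-0.25,0,0,5.9,5]
    - [-4.65,0.35,-0.25,0,0,5.9,5]
    - [-4.6,0.85,-0.25,0,0,5.9,5]
    - [-4.5,1.3,-0.25,0,0,5.9,5]
    - [-4.35,1.75,-0.25,0,0,5.9,5]
    - [-4.15,2.2,-0.25,0,0,5.9,5]
    - [-3.9,2.6,-0.25,0,0,5.9,5]
    - [0,0,0,0,0,0,5]
    - [0,0,0,0,0,0,5]

```text
clock: 3.32
eef_pos: [457.2, -82.0, 264.8]
eef_rot: [-3.141, -0.0, 1.371]
wrist_force: [0.1, 0.9, -0.0]
finger_gap: 49.6
```

Run:
```python
from plan import *
from ov import *
s=st()
d=camera("scene");a=ov(d,[(HANG,458.5,-82,-.2,(0,255,0))],"x.png",(180,130,290,280),4)
d=camera("top");b=ov(d,[(HANG,458.5,-82,-.2,(0,255,0))],"x.png",(280,200,370,280),4)
b=cv2.copyMakeBorder(b,0,600-b.shape[0],0,0,0);cv2.imwrite("pics/p1.png",np.hstack([a,b])[:,:800])
plan([458.5,-82,181],1.37,6,5)
```

```text
t 3.325 p [457.2 -82.  264.8] r [-3.141 -0.     1.371] F [ 0.09  0.89 -0.03] M [-0.04   0.063 -0.011] gap 49.6
[[0,0.02,1.4,0,0,0,5],[0,0.02,1.4,0,0,0,5],[-0.01,0.03,1.4,0,0,0,5],[0,0.02,1.4,0,0,0,5],[-0.01,0.03,1.4,0,0,0.1,5],[0,0.02,1.41,0,0,0,5]] [458.5 -82.  181. ]
```

View pics/p1.png

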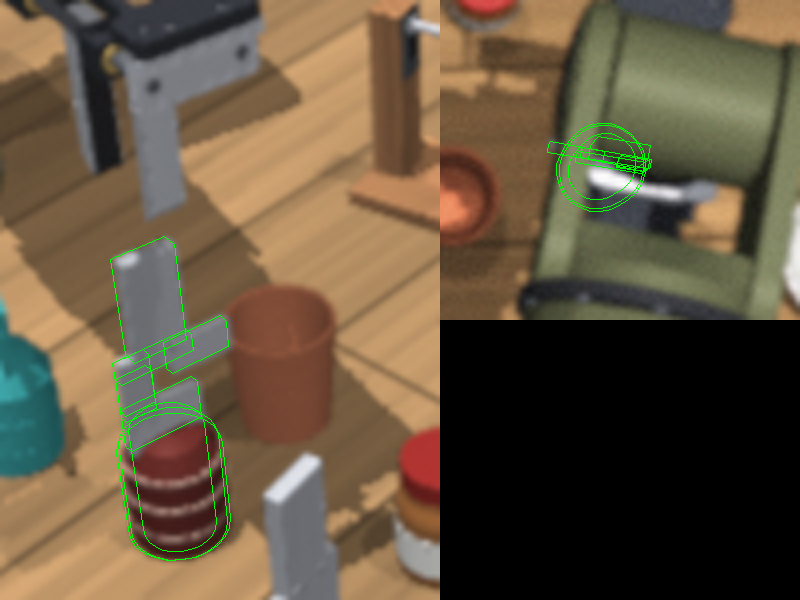

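Call:
jog_arm:
  increments:
    - [0,0.05,1.2,0,0,0,5]
    - [0,0.05,1.2,0,0,0,5]
    - [0,0,1.2,0,0,0,5]
    - [0,0,0,0,0,0,5]

```text
clock: 3.92
eef_pos: [458.0, -82.4, 227.8]
eef_rot: [-3.14, -0.0, 1.37]
wrist_force: [0.1, -0.4, -0.0]
finger_gap: 50.2
```

Run:
```python
from plan import *
s=st()
d=camera("scene");print(proj(d,[[486,-88,s["eef_pos"][2]-22],[458.5,-82,206]]))
save(d,"p2.png",(180,130,290,280),4)
plan([458.5,-82,181],1.37,4,5)
```

```text
t 3.925 p [458.  -82.4 227.8] r [-3.14 -0.    1.37] F [ 0.07 -0.4  -0.04] M [-0.104  0.098  0.063] gap 50.2
[[221.92716042 198.68710236]
 [215.11958668 192.44521831]]
[[0.01,0,1.19,0,0,0,5],[0.01,0,1.19,0,0,0,5],[0.02,0.01,1.19,0,0,0,5],[0.01,0,1.19,0,0,0,5]] [458.5 -82.  181. ]
```

View pics/p2.png

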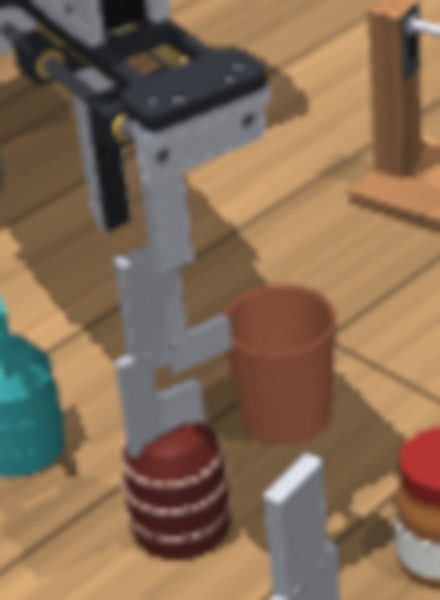

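The near finger tip shows at about pixel (224,195), against (222,199) predicted, so it lines up with the tab. Going down to pinch.

Call:
jog_arm:
  increments:
    - [0,0,1.2,0,0,0,5]
    - [0,0,1.2,0,0,0,5]
    - [0,0,1.2,0,0,0,5]
    - [0.05,0,1.1,0,0,0,4]
    - [0,0,0,0,0,0,2.4]
    - [0,0,0,0,0,0,1.4]
    - [0,0,0,0,0,0,0.5]
    - [0,0,0,0,0,0,0.5]
    - [0,0,0,0,0,0,0.5]
    - [0,0,0,0,0,0,0.5]
  squeeze: 50

```text
clock: 5.22
eef_pos: [458.6, -82.0, 182.1]
eef_rot: [3.141, 0.0, 1.37]
wrist_force: [0.1, -0.6, 1.0]
finger_gap: 9.7
```

Run:
```python
from plan import *
s=st();d=camera("scene");save(d,"p3.png",(180,130,290,280),4)
```

```text
t 5.225 p [458.6 -82.  182.1] r [3.141 0.    1.37 ] F [ 0.07 -0.59  0.95] M [-0.045 -0.028  0.058] gap 9.7
```

View pics/p3.png

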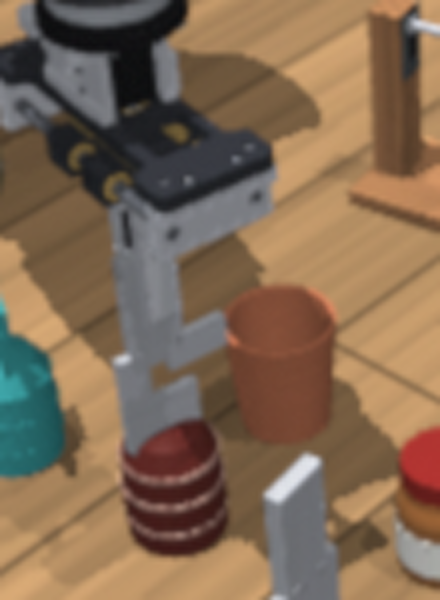

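Grip holds (gap 9.7 mm). Lift, then travel to a spot short of the stud.

Call:
jog_arm:
  increments:
    - [0,0,-0.3,0,0,0,0.5]
    - [0,0,-0.8,0,0,0,0.5]
    - [0,0,-1.5,0,0,0,0.5]
    - [0,0,-2,0,0,0,0.5]
    - [0,0,-2,0,0,0,0.5]
    - [0,0,-2,0,0,0,0.5]
    - [0,0,-1.6,0,0,0,0.5]
    - [0,0,-0.8,0,0,0,0.5]
    - [0,0,0,0,0,0,0.5]
    - [0,0,0,0,0,0,0.5]

```text
clock: 6.52
eef_pos: [458.3, -82.0, 291.3]
eef_rot: [-3.14, -0.0, 1.37]
wrist_force: [-0.3, -0.2, -4.7]
finger_gap: 9.3
```

Run:
```python
from plan import *
s=st();d=camera("scene");save(d,"p4.png",(160,90,300,280),3.1)
plan([626,157.5,290],1.77,12,.5)
```

```text
t 6.525 p [458.3 -82.  291.3] r [-3.14 -0.    1.37] F [-0.26 -0.17 -4.69] M [-0.063  0.092  0.005] gap 9.3
[[2.23,0.97,0.01,0,0,-1.9,0.5],[2.2,1.05,0.01,0,0,-1.9,0.5],[2.17,1.12,0.01,0,0,-1.9,0.5],[2.13,1.19,0.01,0,0,-1.9,0.5],[2.09,1.26,0.01,0,0,-1.9,0.5],[2.04,1.33,0.01,0,0,-1.9,0.5],[2,1.39,0.01,0,0,-1.9,0.5],[1.95,1.46,0.01,0,0,-1.9,0.5],[1.9,1.52,0.01,0,0,-1.9,0.5],[1.85,1.58,0.01,0,0,-1.9,0.5],[1.8,1.65,0.01,0,0,-2,0.5],[1.73,1.7,0,-0.1,0,-1.9,0.5]] [626.  157.5 290. ]
```

View pics/p4.png

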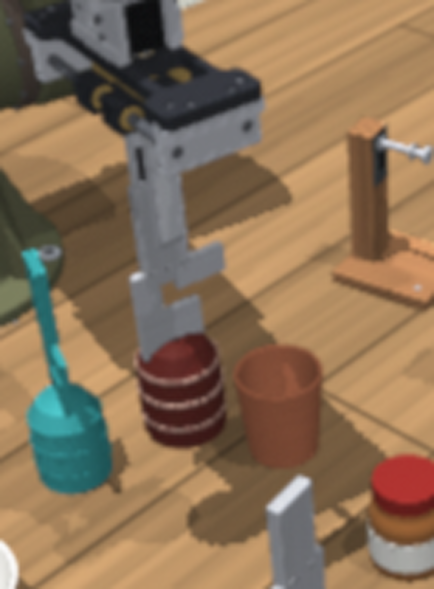

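Call:
jog_arm:
  increments:
    - [1.1,0.5,0,0,0,-1,0.5]
    - [1.1,0.5,0,0,0,-0.9,0.5]
    - [2.2,1.05,0,0,0,-1.9,0.5]
    - [2.15,1.1,0,0,0,-1.9,0.5]
    - [2.15,1.2,0,0,0,-1.9,0.5]
    - [2.1,1.25,0,0,0,-1.9,0.5]
    - [2.05,1.35,0,0,0,-1.9,0.5]
    - [2.0,1.4,0,0,0,-1.9,0.5]
    - [1.95,1.45,0,0,0,-1.9,0.5]
    - [1.9,1.5,0,0,0,-1.9,0.5]
    - [1.85,1.6,0,0,0,-1.9,0.5]
    - [1.8,1.65,0,0,0,-2,0.5]
    - [0.9,0.85,0,0,0,-1,0.5]
    - [0.85,0.85,0,0,0,-0.9,0.5]
    - [0,0,0,0,0,0,0.5]
    - [0,0,0,0,0,0,0.5]

```text
clock: 8.57
eef_pos: [625.9, 157.3, 292.0]
eef_rot: [-3.142, 0.0, 1.769]
wrist_force: [0.3, -0.1, -3.5]
finger_gap: 10.1
```

Run:
```python
from ov import *
from plan import *
import pickle
s=st();p=s["eef_pos"]
def sh(parts,dz): return [P+[0,0,dz] for P in parts]
d=camera("scene");t=camera("top");pickle.dump((d,t,s),open("E.pkl","wb"))
I=[(sh(HANG,p[2]-181.5),p[0],p[1],s["eef_rot"][2]-np.pi/2,(0,255,0)),(stand(-1),581.5,225,.2,(0,255,255))]
a=ov(d,I,"x.png",(270,90,400,260),3.5)
b=ov(t,I,"x.png",(190,160,280,250),3.8)
b=cv2.copyMakeBorder(b,0,a.shape[0]-b.shape[0],0,0,0);cv2.imwrite("pics/p5.png",np.hstack([a,b]))
```

```text
t 8.575 p [625.9 157.3 292. ] r [-3.142  0.     1.769] F [ 0.34 -0.05 -3.49] M [-0.06   0.091 -0.004] gap 10.1
```

View pics/p5.png

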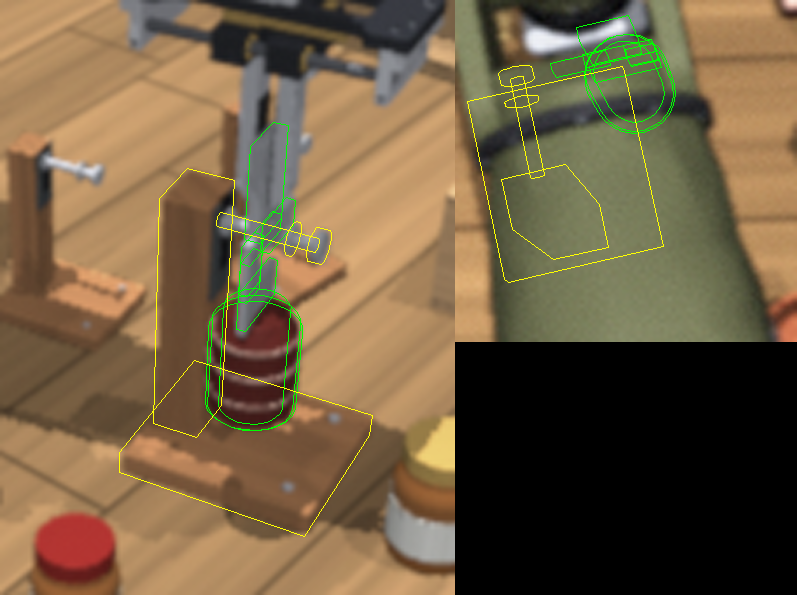

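Call:
jog_arm:
  increments:
    - [0.4,0,0,0,0,0,0.5]
    - [0.9,0,0,0,0,0,0.5]
    - [1.2,0,0,0,0,0,0.5]
    - [0.9,0,0,0,0,0,0.5]
    - [0.5,0,0,0,0,0,0.5]
    - [0,0,0.3,0,0,0,0.5]
    - [0,0,0.3,0,0,0,0.5]
    - [0,0,0.2,0,0,0,0.5]
    - [0,0,0,0,0,0,0.5]

```text
clock: 9.8
eef_pos: [618.3, 195.7, 283.7]
eef_rot: [-3.141, 0.0, 1.77]
wrist_force: [0.5, 0.1, -3.5]
finger_gap: 10.0
```

```bash
cat > look.py <<'E'
from ov import *
from plan import *
import sys
s=st();p=s["eef_pos"]
def sh(parts,dz): return [P+[0,0,dz] for P in parts]
d=camera("scene")
I=[(sh(HANG,p[2]-182.1),p[0],p[1],s["eef_rot"][2]-np.pi/2,(0,255,0)),(stand(-1),581.5,225,.2,(0,255,255))]
a=ov(d,[],"x.png",(300,110,375,210),5.3);b=ov(d,I,"x.png",(300,110,375,210),5.3)
cv2.imwrite("pics/"+sys.argv[1],np.hstack([a,b]))
E
python3 look.py p6.png
```

```text
t 9.8 p [618.3 195.7 283.7] r [-3.141  0.     1.77 ] F [ 0.49  0.07 -3.45] M [-0.036  0.104  0.013] gap 10.0
```

View pics/p6.png

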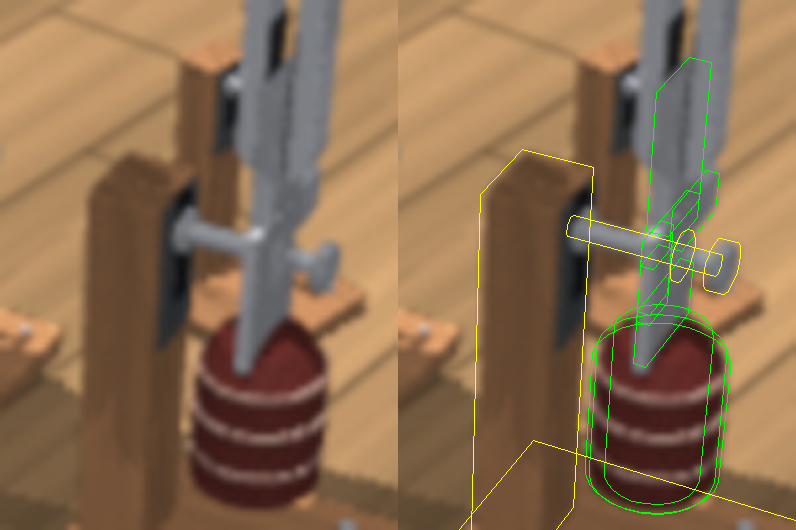

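Call:
jog_arm:
  increments:
    - [0,0,0.2,0,0,0,0.5]
    - [0,0,0.3,0,0,0,0.5]
    - [0,0,0.25,0,0,0,0.5]
    - [0,0,0.15,0,0,0,0.5]
    - [0,0,0,0,0,0,0.5]

```text
clock: 10.48
eef_pos: [618.3, 196.0, 274.8]
eef_rot: [-3.141, 0.0, 1.77]
wrist_force: [-0.2, 0.1, -4.3]
finger_gap: 9.6
```

Call:
jog_arm:
  increments:
    - [0,0,0.1,0,0,0,0.5]
    - [0,0,0.1,0,0,0,0.5]
    - [0,0,0,0,0,0,0.5]

```text
clock: 10.85
eef_pos: [618.3, 196.0, 272.9]
eef_rot: [-3.142, -0.0, 1.77]
wrist_force: [-0.9, -0.3, -3.4]
finger_gap: 9.7
```

Call:
jog_arm:
  increments:
    - [0,0,0.1,0,0,0,0.5]
    - [0,0,0,0,0,0,0.5]

```text
clock: 11.1
eef_pos: [618.3, 196.0, 271.8]
eef_rot: [-3.141, -0.0, 1.77]
wrist_force: [-0.1, 0.1, -4.5]
finger_gap: 10.2
```

Call:
jog_arm:
  increments:
    - [0,0,0.1,0,0,0,0.5]
    - [0,0,0,0,0,0,0.5]

```text
clock: 11.35
eef_pos: [618.3, 196.0, 270.8]
eef_rot: [-3.141, 0.0, 1.77]
wrist_force: [0.2, -0.3, -4.2]
finger_gap: 9.9
```

```bash
python3 look.py p7.png
```

```text
t 11.35 p [618.3 196.  270.8] r [-3.141  0.     1.77 ] F [ 0.19 -0.29 -4.17] M [-0.074  0.005  0.019] gap 9.9
```

View pics/p7.png

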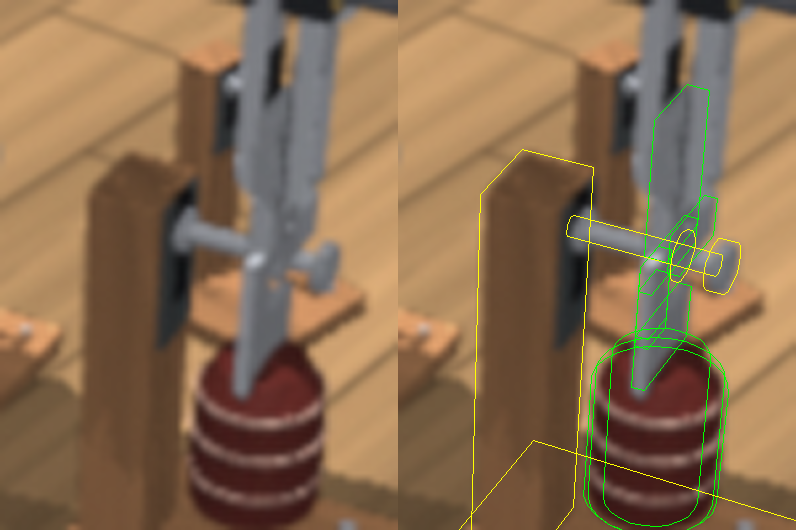

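Call:
jog_arm:
  increments:
    - [0,0,0.1,0,0,0,0.5]
    - [0,0,0,0,0,0,0.5]

```text
clock: 11.65
eef_pos: [618.3, 196.0, 269.9]
eef_rot: [-3.141, 0.0, 1.77]
wrist_force: [-0.7, -0.1, -4.1]
finger_gap: 9.8
```

Call:
jog_arm:
  increments:
    - [0,0,0.1,0,0,0,0.5]
    - [0,0,0,0,0,0,0.5]

```text
clock: 11.9
eef_pos: [618.3, 196.0, 268.9]
eef_rot: [-3.141, -0.0, 1.77]
wrist_force: [-0.3, -0.6, -3.5]
finger_gap: 9.7
```

Call:
jog_arm:
  increments:
    - [0,0,0.05,0,0,0,0.5]
    - [0,0,0,0,0,0,0.5]

```text
clock: 12.15
eef_pos: [618.3, 196.0, 268.4]
eef_rot: [-3.142, 0.0, 1.77]
wrist_force: [-0.9, 0.8, -3.8]
finger_gap: 9.7
```

Call:
jog_arm:
  increments:
    - [0,0,0.05,0,0,0,0.5]
    - [0,0,0,0,0,0,0.5]

```text
clock: 12.4
eef_pos: [618.3, 196.0, 267.9]
eef_rot: [-3.142, -0.0, 1.77]
wrist_force: [0.0, -0.5, -3.8]
finger_gap: 10.1
```

Call:
jog_arm:
  increments:
    - [0,0,0.05,0,0,0,0.5]
    - [0,0,0,0,0,0,0.5]

```text
clock: 12.65
eef_pos: [618.3, 196.0, 267.4]
eef_rot: [-3.141, 0.0, 1.77]
wrist_force: [0.2, -0.2, -3.2]
finger_gap: 9.8
```

Call:
jog_arm:
  increments:
    - [0,0,0.05,0,0,0,0.5]
    - [0,0,0,0,0,0,0.5]

```text
clock: 12.9
eef_pos: [618.3, 196.0, 266.9]
eef_rot: [-3.142, 0.0, 1.77]
wrist_force: [0.3, -0.3, -3.5]
finger_gap: 9.4
```

Call:
jog_arm:
  increments:
    - [0,0,0.05,0,0,0,0.5]
    - [0,0,0,0,0,0,0.5]

```text
clock: 13.15
eef_pos: [618.3, 195.9, 266.4]
eef_rot: [-3.141, -0.0, 1.77]
wrist_force: [1.8, -0.0, -3.6]
finger_gap: 9.8
```

Call:
jog_arm:
  increments:
    - [0,0,0.05,0,0,0,0.5]
    - [0,0,0,0,0,0,0.5]

```text
clock: 13.4
eef_pos: [618.3, 196.0, 265.9]
eef_rot: [-3.142, -0.0, 1.77]
wrist_force: [0.1, -0.3, -4.1]
finger_gap: 10.0
```

```bash
python3 look.py p8.png
```

```text
t 13.4 p [618.3 196.  265.9] r [-3.142 -0.     1.77 ] F [ 0.1  -0.3  -4.06] M [-0.076  0.056 -0.033] gap 10.0
```

View pics/p8.png

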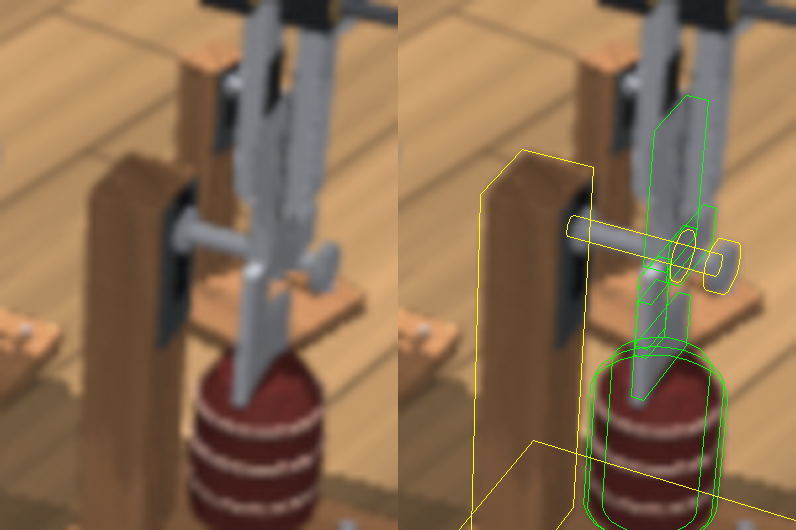

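Call:
jog_arm:
  increments:
    - [0,0,0.05,0,0,0,0.5]
    - [0,0,0,0,0,0,0.5]

```text
clock: 13.7
eef_pos: [618.3, 196.0, 265.5]
eef_rot: [3.142, -0.0, 1.77]
wrist_force: [0.6, -0.7, -3.6]
finger_gap: 10.1
```

Call:
jog_arm:
  increments:
    - [0,0,0.05,0,0,0,0.5]
    - [0,0,0,0,0,0,0.5]

```text
clock: 13.95
eef_pos: [618.4, 196.0, 265.3]
eef_rot: [3.141, -0.0, 1.77]
wrist_force: [-0.2, -1.0, -0.0]
finger_gap: 10.0
```

Call:
jog_arm:
  increments:
    - [0,0,0.05,0,0,0,0.5]
    - [0,0,0,0,0,0,0.5]

```text
clock: 14.2
eef_pos: [618.4, 196.0, 265.1]
eef_rot: [3.141, -0.0, 1.77]
wrist_force: [-2.0, -1.2, 4.5]
finger_gap: 10.0
```

Contact found: the force goes from −3.7 to +4.5 N with TCP z at about 265.4. That puts the stud about 2.7 mm below its mark, which agrees with the scene fit. Raise about 2 mm above the contact height, then slide in.

Call:
jog_arm:
  increments:
    - [0,0,-0.15,0,0,0,0.5]
    - [0,0,-0.15,0,0,0,0.5]
    - [0,0,0,0,0,0,0.5]
    - [0,0,0,0,0,0,0.5]

```text
clock: 14.7
eef_pos: [618.3, 196.0, 267.1]
eef_rot: [-3.141, 0.0, 1.77]
wrist_force: [0.3, 0.0, -3.2]
finger_gap: 9.7
```

Call:
jog_arm:
  increments:
    - [0.3,0,0,0,0,0,0.5]
    - [0.3,0,0,0,0,0,0.5]
    - [0.2,0,0,0,0,0,0.5]
    - [0,0,0,0,0,0,0.5]

```text
clock: 15.2
eef_pos: [616.7, 204.0, 267.4]
eef_rot: [3.142, 0.0, 1.77]
wrist_force: [-0.2, 0.4, -4.0]
finger_gap: 9.9
```

Call:
jog_arm:
  increments:
    - [0.2,0,0,0,0,0,0.5]
    - [0.2,0,0,0,0,0,0.5]
    - [0.2,0,0,0,0,0,0.5]
    - [0,0,0,0,0,0,0.5]

```text
clock: 15.7
eef_pos: [615.5, 209.8, 267.4]
eef_rot: [3.142, -0.0, 1.77]
wrist_force: [1.2, 0.4, -3.4]
finger_gap: 9.6
```

Call:
jog_arm:
  increments:
    - [0.2,0,0,0,0,0,0.5]
    - [0.3,0,0,0,0,0,0.5]
    - [0.2,0,0,0,0,0,0.5]
    - [0,0,0,0,0,0,0.5]

```text
clock: 16.2
eef_pos: [614.1, 216.7, 267.4]
eef_rot: [-3.142, 0.0, 1.77]
wrist_force: [0.8, -0.4, -4.0]
finger_gap: 9.6
```

```bash
python3 look.py p9.png
```

```text
t 16.2 p [614.1 216.7 267.4] r [-3.142  0.     1.77 ] F [ 0.78 -0.42 -4.  ] M [-0.096  0.047  0.02 ] gap 9.6
```

View pics/p9.png

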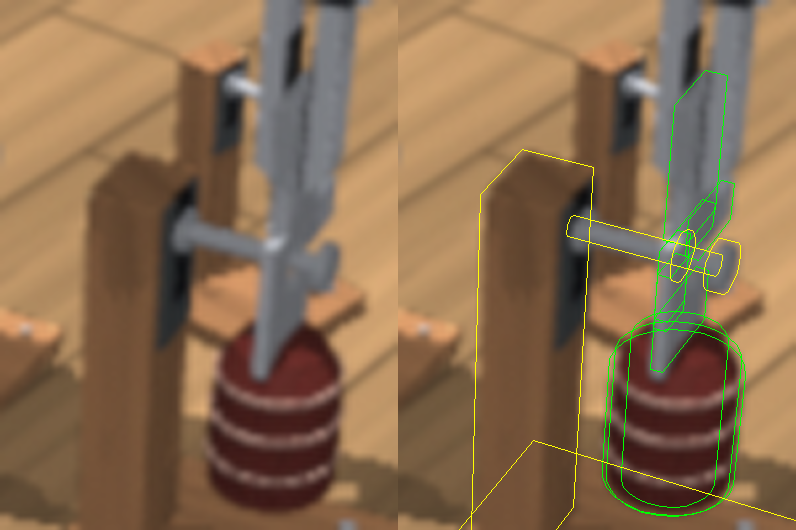

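Call:
jog_arm:
  increments:
    - [0.2,0,0,0,0,0,0.5]
    - [0.3,0,0,0,0,0,0.5]
    - [0.3,0,0,0,0,0,0.5]
    - [0.2,0,0,0,0,0,0.5]
    - [0,0,0,0,0,0,0.5]

```text
clock: 16.88
eef_pos: [612.1, 226.5, 267.4]
eef_rot: [-3.142, 0.0, 1.77]
wrist_force: [0.6, 0.0, -4.2]
finger_gap: 9.4
```

Call:
jog_arm:
  increments:
    - [0.1,0,0,0,0,0,0.5]
    - [0.1,0,0,0,0,0,0.5]
    - [0,0,0,0,0,0,0.5]

```text
clock: 17.25
eef_pos: [611.8, 228.4, 267.4]
eef_rot: [3.142, -0.0, 1.77]
wrist_force: [-0.4, -0.3, -4.1]
finger_gap: 10.0
```

Call:
jog_arm:
  increments:
    - [0.1,0,0,0,0,0,0.5]
    - [0,0,0,0,0,0,0.5]

```text
clock: 17.5
eef_pos: [611.6, 229.3, 267.5]
eef_rot: [3.142, 0.0, 1.77]
wrist_force: [0.1, 0.3, -4.0]
finger_gap: 10.1
```

Call:
jog_arm:
  increments:
    - [0.05,0,0,0,0,0,0.5]
    - [0,0,0,0,0,0,0.5]

```text
clock: 17.75
eef_pos: [611.5, 229.8, 267.4]
eef_rot: [3.142, 0.0, 1.77]
wrist_force: [0.0, -0.5, -4.0]
finger_gap: 9.8
```

Call:
jog_arm:
  increments:
    - [0.05,0,0,0,0,0,0.5]
    - [0,0,0,0,0,0,0.5]

```text
clock: 18.0
eef_pos: [611.4, 230.3, 267.4]
eef_rot: [-3.142, 0.0, 1.77]
wrist_force: [0.2, 0.5, -4.3]
finger_gap: 10.0
```

Call:
jog_arm:
  increments:
    - [0.05,0,0,0,0,0,0.5]
    - [0,0,0,0,0,0,0.5]

```text
clock: 18.25
eef_pos: [611.3, 230.8, 267.5]
eef_rot: [3.142, 0.0, 1.77]
wrist_force: [-0.5, -1.5, -3.9]
finger_gap: 9.5
```

Call:
jog_arm:
  increments:
    - [0.05,0,0,0,0,0,0.5]
    - [0,0,0,0,0,0,0.5]

```text
clock: 18.5
eef_pos: [611.2, 231.1, 267.4]
eef_rot: [3.142, 0.0, 1.77]
wrist_force: [-0.5, -1.3, -4.2]
finger_gap: 9.8
```

Call:
jog_arm:
  increments:
    - [0.05,0,0,0,0,0,0.5]
    - [0,0,0,0,0,0,0.5]

```text
clock: 18.75
eef_pos: [611.2, 231.3, 267.4]
eef_rot: [-3.142, 0.001, 1.77]
wrist_force: [0.3, -4.8, -3.8]
finger_gap: 9.7
```

Closed end felt at y of about 230.9 (−4.8 N). Back off 2.5 mm to centre the notch, then lower.

Call:
jog_arm:
  increments:
    - [-0.15,0,0,0,0,0,0.5]
    - [-0.1,0,0,0,0,0,0.5]
    - [0,0,0,0,0,0,0.5]
    - [0,0,0.15,0,0,0,0.5]
    - [0,0,0.15,0,0,0,0.5]
    - [0,0,0,0,0,0,0.5]

```text
clock: 19.5
eef_pos: [611.5, 229.3, 264.2]
eef_rot: [-3.141, -0.0, 1.77]
wrist_force: [0.0, 0.1, -2.8]
finger_gap: 9.7
```

Call:
jog_arm:
  increments:
    - [0,0,0.1,0,0,0,0.5]
    - [0,0,0.1,0,0,0,0.5]
    - [0,0,0,0,0,0,0.5]

```text
clock: 19.88
eef_pos: [611.6, 229.3, 262.3]
eef_rot: [-3.141, 0.0, 1.77]
wrist_force: [0.7, 0.7, -4.3]
finger_gap: 9.5
```

Below 265.4 with no contact, so the pin is in the notch. Continue to the seat.

Call:
jog_arm:
  increments:
    - [0,0,0.1,0,0,0,0.5]
    - [0,0,0.1,0,0,0,0.5]
    - [0,0,0,0,0,0,0.5]

```text
clock: 20.25
eef_pos: [611.6, 229.3, 260.3]
eef_rot: [-3.141, 0.0, 1.77]
wrist_force: [-0.5, -0.4, -3.4]
finger_gap: 9.6
```

Call:
jog_arm:
  increments:
    - [0,0,0.1,0,0,0,0.5]
    - [0,0,0.1,0,0,0,0.5]
    - [0,0,0,0,0,0,0.5]

```text
clock: 20.62
eef_pos: [611.6, 229.3, 258.3]
eef_rot: [-3.141, 0.0, 1.77]
wrist_force: [0.5, 0.2, -3.5]
finger_gap: 9.4
```

Call:
jog_arm:
  increments:
    - [0,0,0.1,0,0,0,0.5]
    - [0,0,0,0,0,0,0.5]

```text
clock: 20.88
eef_pos: [611.6, 229.3, 257.4]
eef_rot: [-3.141, 0.0, 1.77]
wrist_force: [-0.4, 0.2, -4.2]
finger_gap: 9.6
```

Call:
jog_arm:
  increments:
    - [0,0,0.05,0,0,0,0.5]
    - [0,0,0,0,0,0,0.5]

```text
clock: 21.12
eef_pos: [611.6, 229.3, 256.9]
eef_rot: [-3.142, 0.0, 1.77]
wrist_force: [1.0, -0.2, -3.6]
finger_gap: 9.9
```

Call:
jog_arm:
  increments:
    - [0,0,0.05,0,0,0,0.5]
    - [0,0,0,0,0,0,0.5]

```text
clock: 21.38
eef_pos: [611.6, 229.3, 256.5]
eef_rot: [3.141, -0.0, 1.77]
wrist_force: [-0.4, 0.3, -3.1]
finger_gap: 10.0
```

Call:
jog_arm:
  increments:
    - [0,0,0.03,0,0,0,0.5]
    - [0,0,0,0,0,0,0.5]

```text
clock: 21.62
eef_pos: [611.6, 229.3, 256.4]
eef_rot: [3.141, 0.0, 1.77]
wrist_force: [-0.8, 0.7, -1.0]
finger_gap: 10.0
```

Call:
jog_arm:
  increments:
    - [0,0,0.03,0,0,0,0.5]
    - [0,0,0,0,0,0,0.5]

```text
clock: 21.88
eef_pos: [611.6, 229.3, 256.3]
eef_rot: [3.141, -0.0, 1.77]
wrist_force: [-2.1, -0.7, 2.2]
finger_gap: 9.9
```

```bash
python3 look.py p10.png
```

```text
t 21.875 p [611.6 229.3 256.3] r [ 3.141 -0.     1.77 ] F [-2.08 -0.67  2.24] M [-0.215  0.332 -0.036] gap 9.9
```

View pics/p10.png

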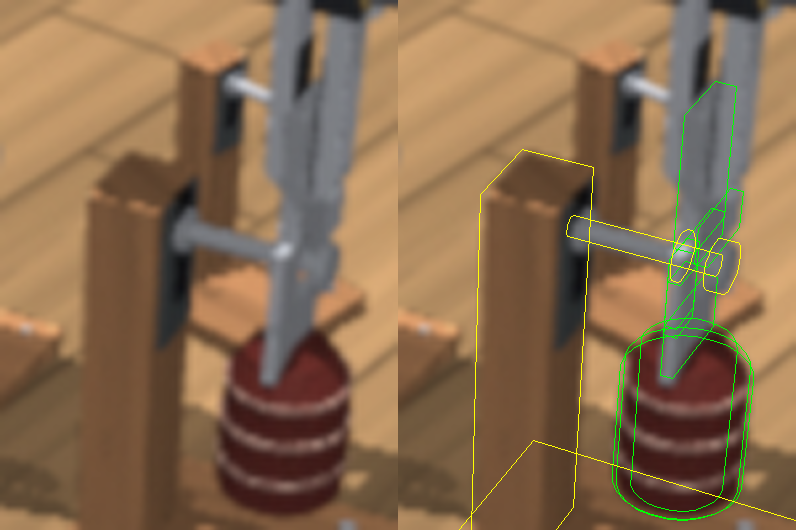

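The seat met the stud at TCP z 256.4, as predicted, and it now carries the weight. Ease the grip first, then open.

Call:
jog_arm:
  increments:
    - [0,0,0,0,0,0,0.5]
    - [0,0,0,0,0,0,0.5]
    - [0,0,0,0,0,0,0.5]
  squeeze: 5

```text
clock: 22.3
eef_pos: [611.7, 229.3, 256.2]
eef_rot: [3.141, -0.0, 1.77]
wrist_force: [-0.1, 0.2, 4.7]
finger_gap: 10.1
```

Call:
jog_arm:
  increments:
    - [0,0,0,0,0,0,1.1]
    - [0,0,0,0,0,0,1.2]
    - [0,0,0,0,0,0,1.3]
    - [0,0,0,0,0,0,1.5]
    - [0,0,0,0,0,0,2.0]
    - [0,0,0,0,0,0,2.6]
    - [0,0,0,0,0,0,3.2]
    - [0,0,0,0,0,0,3.2]

```text
clock: 23.3
eef_pos: [611.6, 229.3, 255.9]
eef_rot: [-3.142, 0.0, 1.77]
wrist_force: [-0.2, 0.8, 1.1]
finger_gap: 32.0
```

```bash
python3 look.py p11.png
```

```text
t 23.3 p [611.6 229.3 255.9] r [-3.142  0.     1.77 ] F [-0.16  0.78  1.05] M [-0.059  0.027 -0.009] gap 32.0
```

View pics/p11.png

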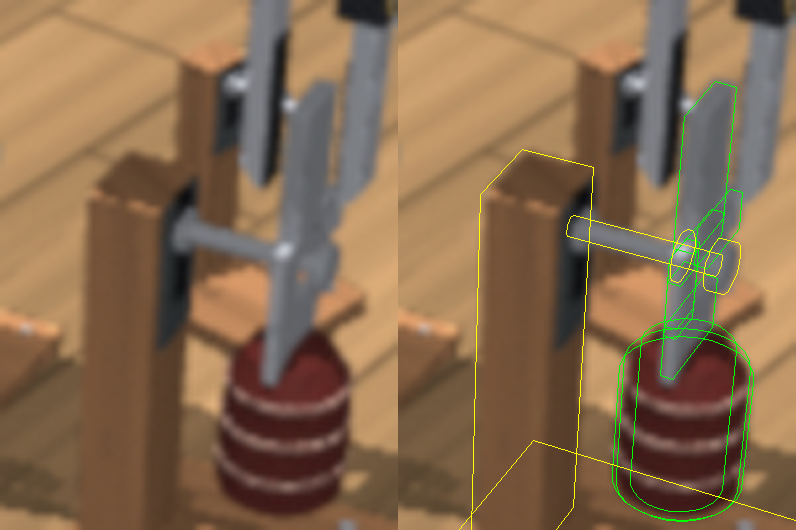

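It hangs in place and the fingers are clear on both sides. Retreat straight up.

Call:
jog_arm:
  increments:
    - [0,0,-0.3,0,0,0,3.2]
    - [0,0,-0.8,0,0,0,3.2]
    - [0,0,-1.5,0,0,0,3.2]
    - [0,0,-2,0,0,0,3.2]
    - [0,0,-2.5,0,0,0,3.2]
    - [0,0,-2.5,0,0,0,3.2]
    - [0,0,-1.5,0,0,0,3.2]
    - [0,0,0,0,0,0,3.2]
    - [0,0,0,0,0,0,3.2]

```text
clock: 24.48
eef_pos: [611.5, 229.3, 365.8]
eef_rot: [-3.14, 0.0, 1.77]
wrist_force: [0.1, -0.5, -0.3]
finger_gap: 31.7
```

Run:
```python
from ov import *
from plan import *
s=st();d=camera("scene");save(d,"p12.png")
H=[P+[0,0,256.3-182.1] for P in HANG]
a=ov(d,[],"x.png",(300,110,375,230),4.9);b=ov(d,[(H,611.6,229.3,.2,(0,255,0))],"x.png",(300,110,375,230),4.9);cv2.imwrite("pics/p13.png",np.hstack([a,b]))
plan([480,60,400],1.77,6,3.2)
```

```text
t 24.475 p [611.5 229.3 365.8] r [-3.14  0.    1.77] F [ 0.09 -0.52 -0.3 ] M [-0.083  0.058 -0.073] gap 31.7
[[-2.33,-2.71,-0.57,0,0,0,3.2],[-2.33,-2.71,-0.57,0,0,0,3.2],[-2.33,-2.71,-0.56,0,0,0,3.2],[-2.33,-2.7,-0.57,0,0,0,3.2],[-2.34,-2.71,-0.56,0,0,0,3.2],[-2.33,-2.7,-0.57,-0.1,0,0,3.2]] [480.  60. 400.]
```

View pics/p13.png

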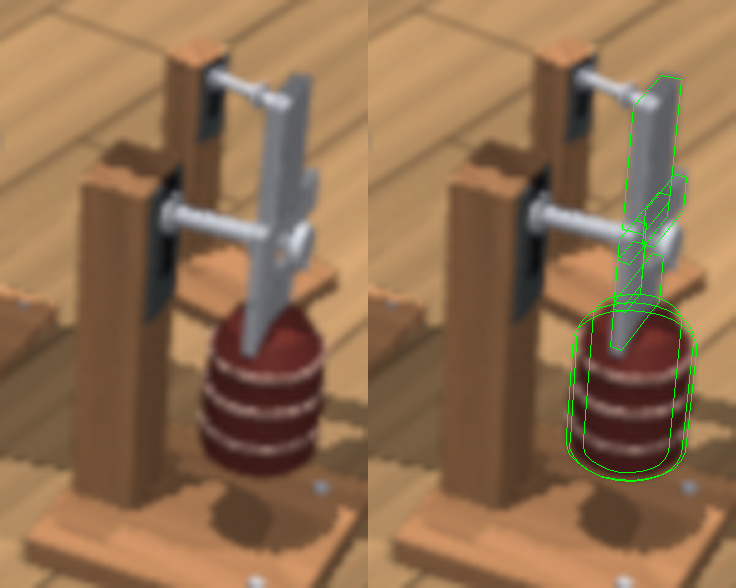

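View pics/p12.png

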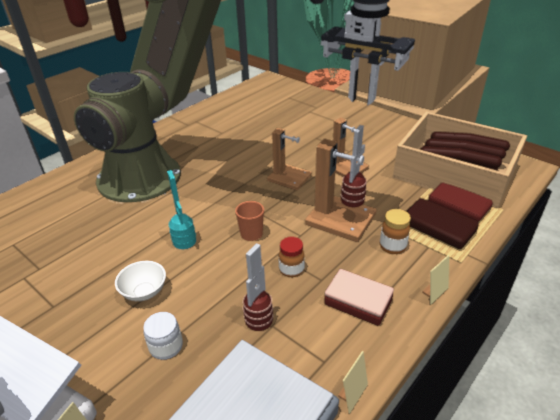

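It hangs on the stud; the log sits about 1 px left of the model, so it may be swinging slightly. Wait and compare frames.

Call:
jog_arm:
  increments:
    - [0,0,0,0,0,0,3.2]
    - [0,0,0,0,0,0,3.2]
    - [0,0,0,0,0,0,3.2]
    - [0,0,0,0,0,0,3.2]
    - [0,0,0,0,0,0,3.2]
    - [0,0,0,0,0,0,3.2]
    - [0,0,0,0,0,0,3.2]
    - [0,0,0,0,0,0,3.2]
    - [0,0,0,0,0,0,3.2]
    - [0,0,0,0,0,0,3.2]
    - [0,0,0,0,0,0,3.2]
    - [0,0,0,0,0,0,3.2]

```text
clock: 26.02
eef_pos: [611.6, 229.3, 366.9]
eef_rot: [3.142, -0.0, 1.77]
wrist_force: [-0.6, 0.4, -0.1]
finger_gap: 32.0
```

Run:
```python
from ov import *
F=[camera("scene")["image"].astype(float) for _ in range(8)]
ref=cv2.imread("pics/p12.png")[:,:,::-1].astype(float)
c=(slice(120,215),slice(335,375))
print([round(np.abs(f[c]-F[0][c]).mean(),2) for f in F],round(np.abs(F[0][c]-ref[c]).mean(),2))
for f in [ref,F[0],F[3],F[7]]:
    print(cv2.phaseCorrelate(cv2.cvtColor(ref[170:210,335:375].astype(np.float32),7),cv2.cvtColor(f[170:210,335:375].astype(np.float32),7)))
d=camera("scene")
H=[P+[0,0,256.3-182.1] for P in HANG]
a=ov(d,[],"x.png",(300,110,375,230),4.9);b=ov(d,[(H,611.6,229.3,.2,(0,255,0))],"x.png",(300,110,375,230),4.9);cv2.imwrite("pics/p14.png",np.hstack([a,b]))
```

```text
[np.float64(0.0), np.float64(0.41), np.float64(0.41), np.float64(0.42), np.float64(0.42), np.float64(0.42), np.float64(0.41), np.float64(0.41)] 0.45
((0.0, 0.0), 1.0)
((-0.028961875565329365, 0.01500212056862793), 1.0038033324480056)
((-0.027556491287054286, -0.023536307119986333), 0.9971216407418251)
((-0.0164025985442251, -0.009834163489504277), 0.9957994240522384)
```

View pics/p14.png

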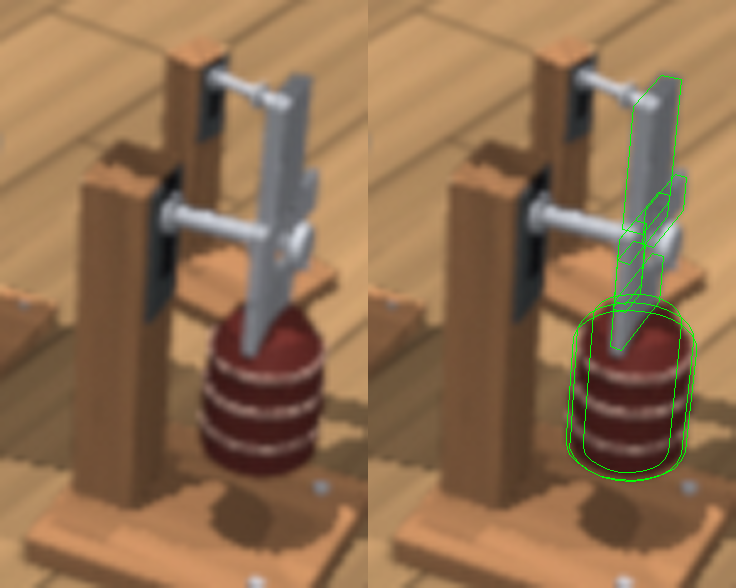

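It is still: shift between frames stays within 0.03 px. It is seated, upright to within about 1 px, and the other goods look unmoved. Handing in.

```bash
python3 -c "
from plan import *
st();print(sign_off())"
```

```text
t 26.475 p [611.6 229.3 366.8] r [-3.142  0.     1.77 ] F [ 0.03 -0.42  0.42] M [-0.073  0.063 -0.019] gap 31.8
the job is handed in; nothing more can be done
None
```

The slotted salami now hangs on the stud of the largest stand, and I handed the job in at 26.5 s.

- **Finding the stud:** I lifted the salami by its tab and touched the slot's roof lightly on the neck, at about 4.5 N. The stud sits about 2.7 mm below its mark.
- **Hanging it:** I raised the salami 2 mm, slid it in until I felt the closed end (−4.8 N), and backed off to centre the notch. The seat met the stud at the height that predicted. I let go once the stud carried the weight, then moved the arm straight up clear.

**Last checks:**
- **Stillness:** the picture of the log shifted by no more than about 0.03 px over about 1.5 s.
- **Robot:** the wrist force is back to noise, so the arm touches nothing.
- **Other goods:** the other salami and the remaining goods look unmoved, by eye in the scene picture only.
- **Disagreement:** the hanging log sits about 1 px (roughly 1–2 mm) to the post side of my model, which could be a very small lean or calibration error.
- **Not checked:** I took no top view after the release.

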